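Switch a parcel lane off and lock its toggle out

ROBOT

A 6-joint arm with a two-finger parallel gripper is mounted at the origin on a cart in front of the work surface, level with it; the furniture and walls round the work are solid. World frame = base frame: x ahead of the robot, y to its left, z up, the work surface at z = 0. Lengths are in m, angles in rad, forces in N, time in s.
With the tool pointing down it reaches from about 0.375 to 0.975 m from the base axis. Payload 3.8 kg.
Tool frame: the origin (TCP) lies midway between the tips of the shut fingers; the grasp point (between the pads) lies 19 mm behind it; z points along the fingers, y is the line along which they close (so a half turn about z gives the same grasp; the last joint's range is limited). The gripper opens to 85 mm and grips with 20 to 120 N. Pads are 22 mm wide; open, the fingers measure 114 mm over their backs; the gripper's body (76 mm by 85 mm) begins 54 mm behind the grasp point. The pads swing forward as they close: fully open they stand 13 mm farther back than shut.
Start: joints at [-1.305, 0.264, 1.604, -0, 1.274, -0.037], TCP at [0.201, -0.644, 0.231] pointing down, gripper open.
Joint ranges: [-2.63, 2.63], [-0.94, 2.18], [0.31, 2.57], [-1.31, 4.45], [0, 2.66], [-2.55, 2.55]. Speed limits (rad/s): [2.57, 2.57, 3.14, 3.14, 3.14, 3.14].

INTERFACE

Orientations are given as a rotation vector (axis times angle).
In Python, from rig import bot gives the robot as it stands.
- The arm moves only by the tool drive_tool, never from a script. Its argument "plan" is a list of rows, each a list of 7 numbers: the turn, a rotation vector about the tool's x, y, z in degrees, then the shift along the tool's x, y, z in mm, then the closure, from -1 (fully open) to 1 (shut). In form: [[ax, ay, az, dx, dy, dz, fingers], ...]. A call has 1 to 12 rows; each row is the pose to reach, as a shift and turn from the pose commanded when the call began, along the tool's axes at that moment; what a row does not reach only later rows make up. A row lasts 1/12 s, in which the tool goes at most 41.7 mm and 7.16 degrees, less where a joint would pass 70% of its speed; a pose out of reach is approached as far as the arm can. A call with a gripper value outside its range is refused whole. The fingers move at their own pace and stop on an object; the grip force is fixed at half the most. Time passes only in rows, so rows that repeat a pose let the fingers close. It gives the time, the measured TCP pose, the force, the opening and the grip force at its end, in the units of the state.
- bot.get_obs(): the state, without advancing time (a new reading comes with each control period).
- bot.get_image(name): name is "scene" or "top" or "wrist"; returns a dict with "image" (400x640x3 uint8, blue, green, red), "intrinsics" (3x3 intrinsics, pixels), "position" and "attitude" of the camera in the world. Camera axes: x right, y up, looking along -z (the intrinsics and any distortion apply to the point x, -y, -z); pixel columns grow to the right and rows downward; lengths in m; the calibration is good to about 2 mm. A picture is of the moment at which its call begins. There is no depth.
- bot.sign_off(): hands the job in; it is judged then, once.
The state is a dict: "time_s": time; "qpos": joint angles; "dq": joint speeds; "joint_efforts": joint torques, N m; "tcp_pos": TCP position; "orientation": TCP orientation; "contact_force": force on the tool from outside, world axes, zero at the start; "torque": the same for the moment, N m; "finger_gap": finger opening in m; "gripper_force": force on a finger pad.
Only numpy, scipy, OpenCV 4.12 (cv2) and the standard library are available. Lean on these libraries where they do the work, as an engineer would, in place of code of your own. Each camera call takes 0.05 s, during which the arm holds its last target. There are 200 camera calls.

TASK

Take the lane out of service: first flip the toggle's metal bat over past its centre, so that it snaps to the side away from the rail and stays there. Then fetch the grey lockout block from its stand, lower it upright, foot down, between the keeper plate and the open end of the rail, slide it along the rail until its foot is fully home against the switch housing, and let go of it there. Leave the tape roll, tape measure, glue stick and staple box standing where they are.

Things in the scene. Friction and masses are not known exactly. Their poses are not given: they have to be found in the camera images.
- lockout_frame: fixed steel base plate 62 x 208 x 6 mm (x, y, z), origin at the centre of its underside on the table. Along its y axis, centred on x = 0, it carries: a keeper plate (+y end), the free entry bay, a slotted rail (y = +46 to -64 mm), and a grey switch housing that closes the rail (y = -64 to -104 mm, 44 mm wide, top at z = 25 mm) with the toggle bat
- rail_mouth (a point): middle of the rail's open mouth, on its floor (z = 6 mm, the base plate's top); axes as lockout_frame. The rail is a C-channel, slot upward: inside 38 mm wide and 12 mm high, outside 46 mm wide and 16 mm high, slot 18 mm wide between two lips 4 mm thick. The side walls flare outwards over the 15 mm before the mouth
- rail_entry (a point): point on the base plate's top (z = 6 mm) in the entry bay, 18.5 mm from rail_mouth towards the frame's +y: the block's middle goes down here, to within 3 mm along y, its y axis along the frame's; axes as lockout_frame
- keeper_top (a point): middle of the top edge of the upright keeper plate: 44 mm wide in the frame's x, 6 mm thick, its top 66 mm above the table, its inner face at y = +98 mm (52 mm from the rail's mouth). Behind a block in the entry bay it leaves no room for a finger, so for the rail the block must be held by its flat x sides
- rail_home (a point): point on the rail floor under the block's middle when the block is fully home (foot against the switch housing), 95 mm from rail_mouth towards -y of the frame; axes as lockout_frame
- bat (a joint): angle of the toggle bat about the frame's x axis: starts at about -0.55 (leaning towards the rail, +y of the frame, in the block's way), 0 is upright, +0.55 is flipped (leaning to -y, away from the rail). It is top-heavy and snaps from the centre to whichever side it is on; about 1.5 N at its tip flips it
- bat_tip (a point): top of the toggle bat, a round steel lever 46 mm long, 7 mm thick at its root and 10 mm near its top; its pivot lies at (0, -76, 25) mm in lockout_frame, and it swings in the frame's y-z plane
- block_stand: fixed steel stand in which the block starts: base 64 x 60 x 4 mm (x, y, z; origin at the centre of its underside, on the table), two upright walls at x = +-22 mm (6 mm thick, 44 mm long, up to z = 62 mm, level with the block's top), two sills at y = +-19 mm up to z = 9 mm. The walls leave no room for fingers at the block's x sides; its y ends are free
- block_center (a point): middle of the loose lockout block, half-way up (29 mm above its underside). About 0.2 kg, 58 mm high, same either way round: foot 34 x 30 x 8 mm (x, y, z), neck 12 x 20 mm from 8 to 22 mm up, body 30 mm thick in x, 40 mm long in y from 22 to 36 mm up, 58 mm long in y from 36 to 58 mm up. It stands by itself on the table
- block: the same block; origin at the centre of its underside. It starts upright in block_stand, its underside 4 mm above the table, its axes along the stand's. In the rail its y axis lies along the frame's y, either way round
- tape_roll: roll of clear tape lying flat, a ring 95 mm across and 45 mm high with a hole; origin at the centre of its underside
- tape_measure: pocket tape measure standing on edge, 34 x 101 x 64 mm high (long along its y, from y = -16 mm to +50 mm for the case, a little further with the tape hook); origin on its underside below the case
- glue_stick: standing glue stick, a cylinder 26 mm across and 92 mm high; origin at the centre of its underside; easily knocked over
- staple_box: small box of staples, 38 x 75 x 24 mm high (75 along its y); origin at the centre of its underside
Not all that is in view belongs to the job. Of the things that look like the block, the smaller one is meant.

How it is judged:
On the way:
1. the toggle bat is flipped to the side away from the rail while the block is still out of the rail (value of joint bat above 0.4 rad and horizontal distance between block_center and rail_home above 0.1 m), for 0.2 s.
At the end, for the whole second after the job is handed in: The bat leans away from the rail (over 0.4 rad) and the block stands upright and at rest in the rail, its foot home against the switch housing to within 5 mm (value of joint bat above 0.4 rad and y of block_center in the frame of lockout_frame between -0.054 and -0.044 m and x of block_center in the frame of lockout_frame between -0.005 and 0.005 m and z of block_center in the frame of lockout_frame between 0.031 and 0.039 m and angle between block_center's own z axis and vertical below 0.1 rad and linear speed of block below 0.02 m/s); the robot touches nothing.
It fails at once if the tape roll is pushed more than 20 mm or tipped over (distance of tape_roll from where it was at the start of the episode above 0.02 m or angle between tape_roll's own z axis and vertical above 0.4 rad).
It fails at once if the tape measure is pushed more than 20 mm or tipped over (distance of tape_measure from where it was at the start of the episode above 0.02 m or angle between tape_measure's own z axis and vertical above 0.4 rad).
It fails at once if the glue stick is pushed more than 20 mm or tipped over (distance of glue_stick from where it was at the start of the episode above 0.02 m or angle between glue_stick's own z axis and vertical above 0.4 rad).
It fails at once if the staple box is pushed more than 20 mm or tipped over (distance of staple_box from where it was at the start of the episode above 0.02 m or angle between staple_box's own z axis and vertical above 0.4 rad).
It also fails if it takes over 69 s, if anything falls off the work surface, if the arm or the gripper's body presses on something with over 40 N, if the wrist force passes 120 N, or if a joint passes its speed limit or range.

## Working session

There is one attempt and no reset: what is moved stays moved. The work goes in short steps, Python scripts to look and compute and a tool call to move; the robot and the scene stay as the last step left them, time stands still between calls to the robot, and variables do not carry over. Pictures are saved under pics/ and viewed, at most 10 in all, crops included, and the job is handed in when it is done.

Besides the shell and the picture viewer there is one more tool, called after "Emit:" by a JSON object that holds its "name" and its "arguments". drive_tool: Moves the arm, as the interface text tells. Its arguments: {"type":"object","properties":{"plan":{"type":"array","items":{"type":"array","items":{"type":"number"}}}},"required":["plan"]}

```bash
ls; mkdir -p pics; python3 - <<'E'
from rig import bot
import cv2, numpy as np, pickle
o=bot.get_obs(); print(o)
for n in ["scene","top"]:
    d=bot.get_image(n); cv2.imwrite(f"pics/{n}0.png",d["image"]); pickle.dump(d,open(f"pics/{n}0.pkl","wb"))
    print(n,d["intrinsics"],d["position"],d["attitude"],[k for k in d])
E
```

```text
pics
{'time_s': 0.0, 'qpos': array([-1.30494920e+00,  2.64743881e-01,  1.60538864e+00,  3.86702594e-06,
        1.27370010e+00, -3.68680224e-02]), 'dq': array([ 9.45261431e-04, -1.12771407e-03, -1.46181176e-03, -2.63439016e-04,
       -8.82898026e-05, -9.60427043e-04]), 'joint_efforts': array([-2.62555302e-03, -5.15116632e+01, -3.67317510e+01, -2.70700684e-04,
        1.31492992e-02,  6.47773120e-06]), 'tcp_pos': array([ 0.20105225, -0.64358908,  0.22996037]), 'orientation': array([-3.10347571e+00, -4.73352998e-01,  3.95907206e-04]), 'contact_force': array([0.054803  , 0.56616324, 0.21401279]), 'torque': array([ 0.00398953, -0.02201662,  0.05452252]), 'gripper_force': 0.0, 'finger_gap': 0.08558696813483023}
scene [[492.22692336   0.         317.86942492]
 [  0.         492.22692336 198.90324617]
 [  0.           0.           1.        ]] [-0.36801311  0.59307181  0.70029065] [ 0.6111669  -1.12107818 -1.86610551] ['image', 'intrinsics', 'position', 'attitude']
top [[415.87013244   0.         316.1286916 ]
 [  0.         415.87013244 195.51087522]
 [  0.           0.           1.        ]] [4.47926280e-01 7.61983905e-04 1.03048721e+00] [ 0.11270314 -0.12248407 -1.58847899] ['image', 'intrinsics', 'position', 'attitude']
```

View pics/top0.png

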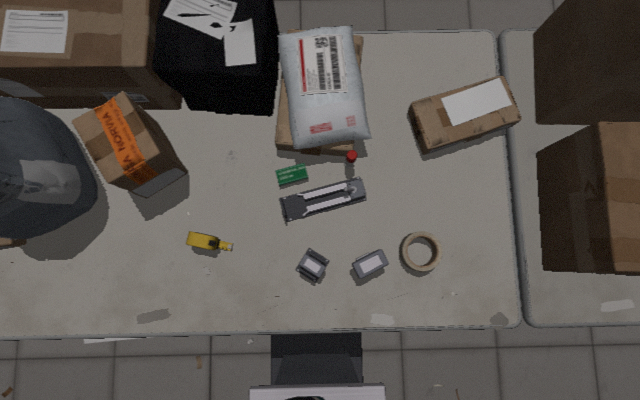

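View pics/scene0.png

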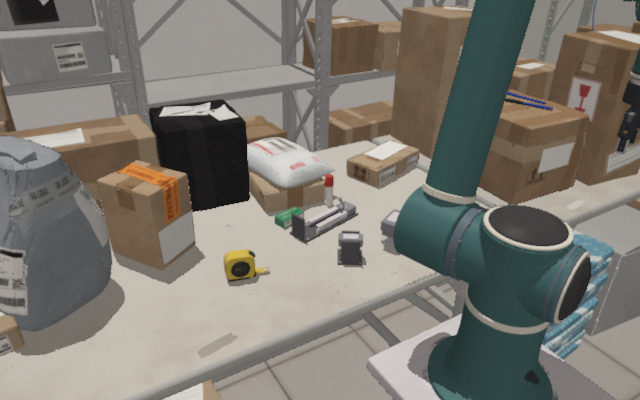

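The top view shows the frame near (323,200), the stand with the block near (312,265), a larger look-alike at (370,264), the tape roll at (421,252), the glue stick at (351,156), the staple box at (292,175), and the tape measure at (208,242). I'll enlarge the work area.

```bash
python3 - <<'E'
import cv2
im=cv2.imread("pics/top0.png")[145:285,270:400]
cv2.imwrite("pics/crop1.png",cv2.resize(im,None,fx=4.2,fy=4.2,interpolation=cv2.INTER_CUBIC))
E
```

```text
(no output)
```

View pics/crop1.png

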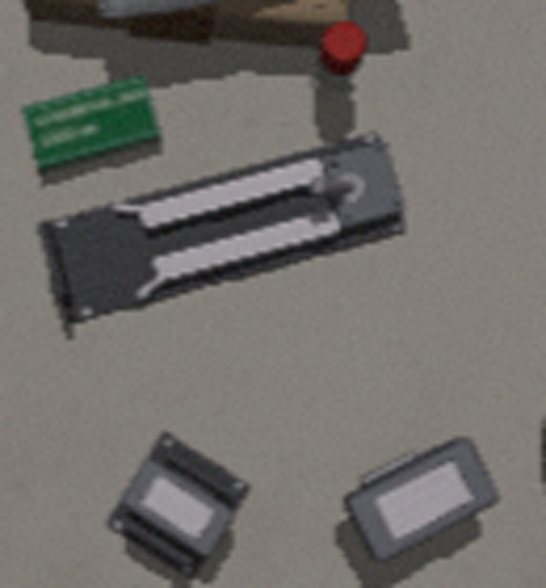

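```bash
cat > h.py <<'E'
import numpy as np, cv2, pickle
from scipy.spatial.transform import Rotation as R
from rig import bot
def ray(d,u,v,z):
    K=d["intrinsics"]; q=np.array([(u-K[0,2])/K[0,0],-(v-K[1,2])/K[1,1],-1.])
    w=R.from_rotvec(d["attitude"]).apply(q); p=np.array(d["position"])
    return p+w*(z-p[2])/w[2]
def proj(d,P):
    K=d["intrinsics"]; q=R.from_rotvec(d["attitude"]).inv().apply(np.atleast_2d(P)-d["position"])
    return np.c_[K[0,0]*q[:,0]/-q[:,2]+K[0,2], K[1,1]*-q[:,1]/-q[:,2]+K[1,2]]
def fit2(local,world):
    "planar rigid fit local->world; returns origin(2), yaw"
    a=np.array(local)[:,:2]; b=np.array(world)[:,:2]; ac=a.mean(0); bc=b.mean(0)
    H=(a-ac).T@(b-bc); U,_,V=np.linalg.svd(H); D=np.diag([1,np.linalg.det(V.T@U.T)]); Q=V.T@D@U.T
    print("resid mm",np.round(1e3*((a-ac)@Q.T-(b-bc)),1).tolist())
    return bc-Q@ac, np.arctan2(Q[1,0],Q[0,0])
def go(pos,closeyaw=None):
    "print tool-frame turn (deg about z, plus tilt fix) and shift mm to TCP pos, tool down, fingers closing along closeyaw (rad, world)"
    o=bot.get_obs(); r=R.from_rotvec(o["orientation"]); s=r.inv().apply(np.array(pos)-o["tcp_pos"])*1e3
    out=[]
    if closeyaw is None: y=r.as_matrix()[:,1]; closeyaw=np.arctan2(y[1],y[0])
    for k in (0,np.pi):
        y=np.array([np.cos(closeyaw+k),np.sin(closeyaw+k),0]); z=np.array([0,0,-1.]); x=np.cross(y,z)
        out.append(np.round(np.degrees((r.inv()*R.from_matrix(np.c_[x,y,z])).as_rotvec()),2).tolist())
    print("turn",out,"shift",np.round(s,1).tolist(),"q",np.round(o["qpos"],2).tolist(),"tcp",np.round(o["tcp_pos"],4).tolist(),"t",o["time_s"])
E
python3 - <<'E'
from h import *
d=pickle.load(open("pics/top0.pkl","rb"))
W=lambda c,z:ray(d,270+c[0]/4.2,145+c[1]/4.2,z)
fw=[W(c,.006) for c in[(380,138),(405,232),(75,322),(42,222)]]
o,y=fit2([(.031,-.104),(-.031,-.104),(-.031,.104),(.031,.104)],fw); print("frame",o,y)
# block label centre
print("block",W((180,503),.062)); 
sw=[W(c,.004) for c in [(167,437),(248,490),(190,573),(113,525)]]
print("stand",np.mean(sw,0),np.round(sw,3).tolist())
print("glue",W((344,47),.092),"staple",[W(c,.024) for c in[(25,105),(148,78),(160,140),(42,168)]])
print("big",W((425,500),.07))
go([o[0],o[1],.30],y)
E
```

```text
resid mm [[2.3, -0.5], [-1.0, -2.5], [-0.9, 3.6], [-0.4, -0.6]]
frame [ 0.5920161  -0.02624518] 0.23855426510941644
block [0.43285713 0.00411488 0.062     ]
stand [0.43022141 0.00462718 0.004     ] [[0.47, 0.011, 0.004], [0.439, -0.035, 0.004], [0.392, -0.001, 0.004], [0.42, 0.043, 0.004]]
glue [ 0.67941181 -0.09138581  0.092     ] staple [array([0.6649958 , 0.09070836, 0.024     ]), array([0.6797724 , 0.01813819, 0.024     ]), array([0.64244439, 0.01175053, 0.024     ]), array([0.62719262, 0.08103395, 0.024     ])]
big [ 0.43174977 -0.12893894  0.07      ]
turn [[-0.09, -0.09, -86.32], [-0.09, 0.09, 93.68]] shift [557.3, -472.9, -68.9] q [-1.3, 0.26, 1.61, -0.0, 1.27, -0.04] tcp [0.2011, -0.6436, 0.2301] t 0.1
```

Emit:
{"name": "drive_tool", "arguments": {"plan": [[0,0,-86,557,-473,-69,1],[0,0,-86,557,-473,-69,1],[0,0,-86,557,-473,-69,1],[0,0,-86,557,-473,-69,1],[0,0,-86,557,-473,-69,1],[0,0,-86,557,-473,-69,1],[0,0,-86,557,-473,-69,1],[0,0,-86,557,-473,-69,1],[0,0,-86,557,-473,-69,1],[0,0,-86,557,-473,-69,1],[0,0,-86,557,-473,-69,1],[0,0,-86,557,-473,-69,1]]}}

```text
time_s: 1.1
tcp_pos: [0.4677, -0.2216, 0.2782]
orientation: [-1.942, -2.469, 0.0]
contact_force: [0.7, -1.3, -0.0]
finger_gap: 0.0002
gripper_force: 0.0
```

```bash
python3 -c "
from h import *
go([.57,-.01,.30],.2386)"
```

```text
turn [[-0.02, -0.01, -0.03], [-0.01, 0.03, 179.97]] shift [181.5, 149.3, -21.8] q [-0.49, -0.06, 1.88, -0.0, 1.33, -0.73] tcp [0.4677, -0.2216, 0.2782] t 1.1
```

Emit:
{"name": "drive_tool", "arguments": {"plan": [[0,0,0,181,149,-22,1],[0,0,0,181,149,-22,1],[0,0,0,181,149,-22,1],[0,0,0,181,149,-22,1],[0,0,0,181,149,-22,1],[0,0,0,181,149,-22,1],[0,0,0,181,149,-22,1],[0,0,0,181,149,-22,1],[0,0,0,181,149,-22,1]]}}

```text
time_s: 1.85
tcp_pos: [0.5702, -0.0134, 0.2996]
orientation: [-1.948, -2.464, 0.002]
contact_force: [-0.9, 0.1, 0.8]
finger_gap: 0.0002
gripper_force: 0.0
```

```bash
python3 - <<'E'
from h import *
go([.57,-.01,.30],.2386)
d=bot.get_image("wrist"); pickle.dump(d,open("pics/w1.pkl","wb"))
cv2.imwrite("pics/w1.png",cv2.resize(d["image"],(800,500),interpolation=cv2.INTER_CUBIC)); print(d["position"],d["attitude"],d["intrinsics"])
E
```

```text
turn [[-0.09, 0.01, -0.34], [0.01, 0.14, 179.66]] shift [3.3, 0.6, -0.4] q [-0.07, 0.03, 1.74, -0.0, 1.37, -0.3] tcp [0.5702, -0.0134, 0.2996] t 1.85
[0.55387782 0.05707154 0.44219042] [-0.28793232 -0.03260587  0.23200718] [[305.54930652   0.         315.05790168]
 [  0.         305.54930652 199.59681606]
 [  0.           0.           1.        ]]
```

View pics/w1.png

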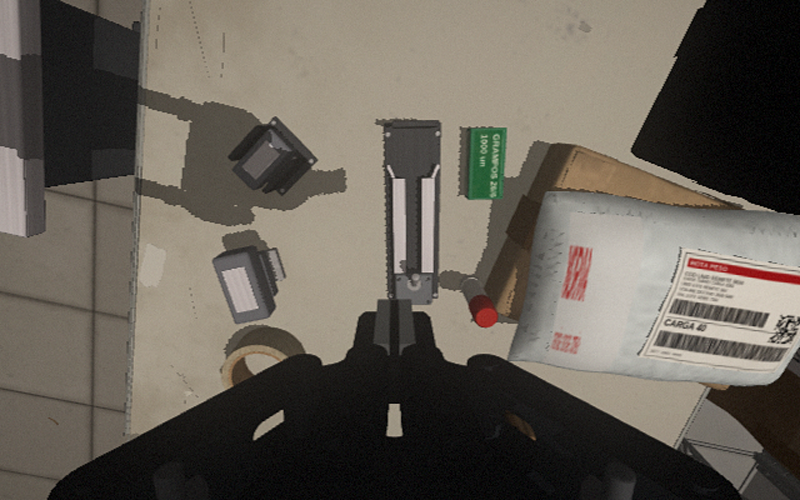

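The wrist picture shows the whole frame (keeper top at (412,125), housing at (414,290)), the stand with the block at (270,160), and the staple box on the far side. I'll enlarge that area to measure it.

```bash
python3 - <<'E'
from h import *
d=pickle.load(open("pics/w1.pkl","rb"))
cv2.imwrite("pics/w1c.png",cv2.resize(d["image"][90:245,180:370],None,fx=3.8,fy=3.8,interpolation=cv2.INTER_CUBIC))
E
```

```text
(no output)
```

View pics/w1c.png

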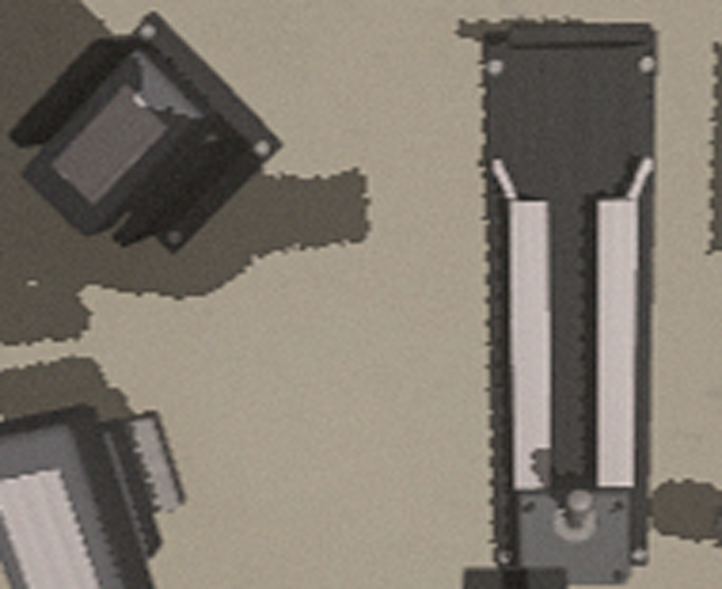

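```bash
python3 - <<'E'
from h import *
d=pickle.load(open("pics/w1.pkl","rb"))
W=lambda c,z:ray(d,180+(c[0])/3.8,90+c[1]/3.8,z)
px=[(510,200),(548,200),(598,199),(638,200),(515,487),(551,487),(597,487),(634,487)]
lo=[(-.023,.031),(-.009,.031),(.009,.031),(.023,.031),(-.023,-.064),(-.009,-.064),(.009,-.064),(.023,-.064)]
o,y=fit2(lo,[W(p,.022) for p in px]); print("frame",o,y)
print("base TR",W((655,25),.006)[:2], "pred",o+R.from_euler('z',y).as_matrix()[:2,:2]@[.031,.104])
b=[W(p,.062) for p in[(130,85),(168,125),(95,203),(53,160)]]
print("label",np.mean(b,0),[np.degrees(np.arctan2(*(v)[1::-1])) for v in (b[0]-b[3],b[1]-b[2],b[1]-b[0])])
b=[W(p,.062) for p in[(138,55),(205,118),(95,235),(22,172)]]
print("top",np.mean(b,0),[np.degrees(np.arctan2(*(v)[1::-1])) for v in (b[0]-b[3],b[1]-b[2])],np.linalg.norm(b[0]-b[3]),np.linalg.norm(b[2]-b[3]))
s=[W(p,.004) for p in[(152,12),(282,147),(175,250)]]
print("stand far edge dir",np.degrees(np.arctan2(*(s[0]-s[1])[1::-1])),np.degrees(np.arctan2(*(s[1]-s[2])[1::-1])),np.round(s,3).tolist(),"ctr",(s[0]+s[2])/2)
E
```

```text
resid mm [[1.6, -7.2], [2.0, -6.9], [2.1, -6.9], [1.7, -6.4], [-2.0, 6.5], [-1.9, 6.7], [-1.6, 7.0], [-1.9, 7.2]]
frame [ 0.59406787 -0.0178529 ] 0.2492565084193592
base TR [0.59887315 0.08394964] pred [0.59845477 0.09058028]
label [0.43367446 0.00563722 0.062     ] [np.float64(54.08859535112172), np.float64(57.00425317308773), np.float64(-34.822106286370705)]
top [0.43477348 0.00514411 0.062     ] [np.float64(54.86264495877245), np.float64(57.08890703524169)] 0.05424473971314736 0.02943713011990135
stand far edge dir 146.30616432627923 55.10174927867248 [[0.423, 0.047, 0.004], [0.477, 0.011, 0.004], [0.444, -0.036, 0.004]] ctr [0.43367927 0.00558721 0.004     ]
```

```bash
cat >> h.py <<'E'
FO=np.array([.5958,-.0252]); FY=.2475
def F(x,y,z):
    c,s=np.cos(FY),np.sin(FY); return [FO[0]+c*x-s*y,FO[1]+s*x+c*y,z]
E
python3 -c "
from h import *
go(F(0,-.025,.048),FY);go(F(0,-.077,.048),FY)
d=pickle.load(open('pics/top0.pkl','rb'));print(F(0,0,0))"
```

```text
turn [[-0.08, 0.0, -0.92], [0.01, 0.13, 179.08]] shift [-41.9, 23.2, 251.6] q [-0.07, 0.03, 1.74, -0.0, 1.37, -0.3] tcp [0.5701, -0.0139, 0.2997] t 1.9
turn [[-0.08, 0.0, -0.92], [0.01, 0.13, 179.08]] shift [-93.9, 24.0, 251.6] q [-0.07, 0.03, 1.74, -0.0, 1.37, -0.3] tcp [0.5701, -0.0139, 0.2997] t 1.9
[np.float64(0.5958), np.float64(-0.0252), 0]
```

Emit:
{"name": "drive_tool", "arguments": {"plan": [[0,0,-1,-42,23,60,1],[0,0,-1,-42,23,60,1],[0,0,-1,-42,23,180,1],[0,0,-1,-42,23,180,1],[0,0,-1,-42,23,180,1],[0,0,-1,-42,23,180,1],[0,0,-1,-42,23,252,1],[0,0,-1,-42,23,252,1],[0,0,-1,-42,23,252,1],[0,0,-1,-42,23,252,1]]}}

```text
time_s: 2.73
tcp_pos: [0.6017, -0.0495, 0.0484]
orientation: [-1.928, -2.477, 0.002]
contact_force: [0.8, -0.2, 0.0]
finger_gap: 0.0002
gripper_force: 0.0
```

```bash
python3 -c "
from h import *
go(F(0,-.077,.048),FY)"
```

```text
turn [[-0.15, -0.05, 0.04], [0.08, -0.24, -179.96]] shift [-52.0, 0.2, 0.3] q [-0.12, 0.31, 1.91, -0.0, 0.92, -0.37] tcp [0.6017, -0.0495, 0.0484] t 2.7333
```

Accurate. Next I push the bat over in small steps, pause, then lift and look.

Emit:
{"name": "drive_tool", "arguments": {"plan": [[0,0,0,-10,0,0,1],[0,0,0,-20,0,0,1],[0,0,0,-30,0,0,1],[0,0,0,-40,0,0,1],[0,0,0,-48,0,0,1],[0,0,0,-52,0,0,1],[0,0,0,-52,0,0,1],[0,0,0,-50,0,-30,1],[0,0,0,-50,0,-70,1],[0,0,0,0,0,-120,-1],[0,0,0,20,-30,-160,-1],[0,0,0,20,-30,-160,-1]]}}

```text
time_s: 3.73
tcp_pos: [0.5687, -0.0364, 0.2104]
orientation: [1.928, 2.48, 0.001]
contact_force: [0.1, 0.5, 1.0]
finger_gap: 0.0354
gripper_force: 0.0
```

```bash
python3 - <<'E'
from h import *
go([.434,.0055,.16],.977)
d=bot.get_image("wrist"); pickle.dump(d,open("pics/w2.pkl","wb"))
cv2.imwrite("pics/w2.png",cv2.resize(d["image"],(800,500),interpolation=cv2.INTER_CUBIC))
E
```

```text
turn [[0.05, 0.03, -41.7], [0.04, -0.06, 138.3]] shift [73.8, -120.3, 50.3] q [-0.11, 0.08, 1.86, 0.0, 1.2, -0.36] tcp [0.5687, -0.0364, 0.2104] t 3.7333
```

View pics/w2.png

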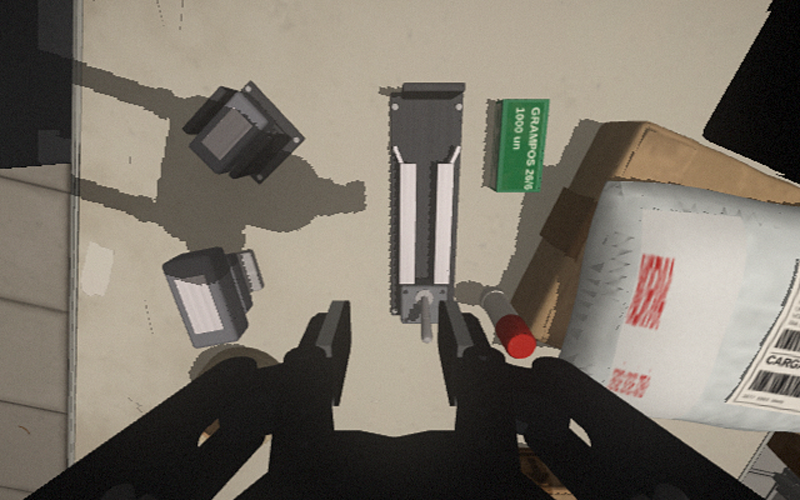

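The bat now leans away from the rail, with its tip at (427,337) beyond the housing. Next is the block.

Emit:
{"name": "drive_tool", "arguments": {"plan": [[0,0,-41.7,74,-120,50,-1],[0,0,-41.7,74,-120,50,-1],[0,0,-41.7,74,-120,50,-1],[0,0,-41.7,74,-120,50,-1],[0,0,-41.7,74,-120,50,-1],[0,0,-41.7,74,-120,50,-1],[0,0,-41.7,74,-120,50,-1],[0,0,-41.7,74,-120,50,-1],[0,0,-41.7,74,-120,50,-1]]}}

```text
time_s: 4.53
tcp_pos: [0.4347, 0.005, 0.1585]
orientation: [0.923, 3.002, 0.0]
contact_force: [-1.2, 0.0, 0.5]
finger_gap: 0.0851
gripper_force: 0.0
```

```bash
python3 - <<'E'
from h import *
go([.434,.0055,.027],.977)
d=bot.get_image("wrist"); pickle.dump(d,open("pics/w3.pkl","wb"))
cv2.imwrite("pics/w3.png",cv2.resize(d["image"][100:400,130:510],None,fx=2,fy=2,interpolation=cv2.INTER_CUBIC))
print(proj(d,[.434,.0055,.062]))
E
```

```text
turn [[0.01, 0.02, -0.15], [0.04, -0.02, 179.85]] shift [0.9, -0.0, 131.5] q [-0.05, -0.14, 2.17, -0.0, 1.11, -1.02] tcp [0.4347, 0.005, 0.1585] t 4.5333
[[314.96772889 199.8614239 ]]
```

View pics/w3.png

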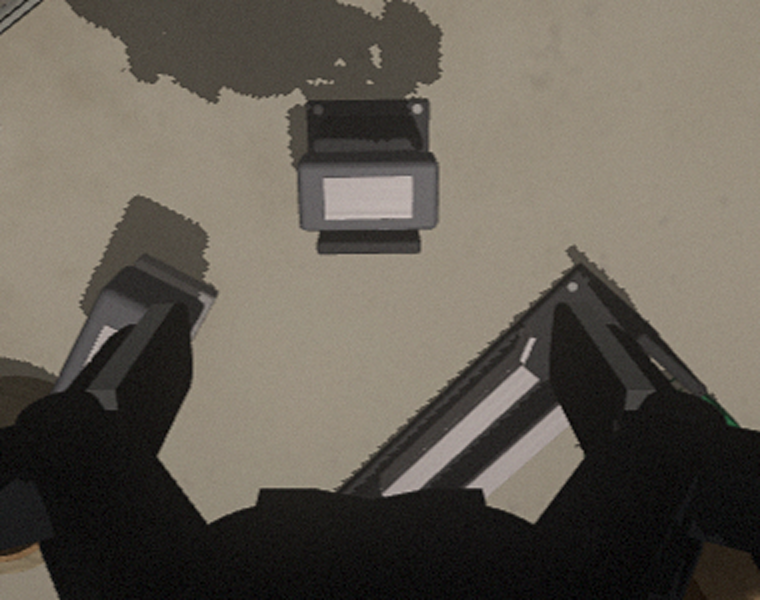

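Emit:
{"name": "drive_tool", "arguments": {"plan": [[0,0,0,1,0,40,-1],[0,0,0,1,0,80,-1],[0,0,0,1,0,110,-1],[0,0,0,1,0,131,-1],[0,0,0,1,0,131,-1],[0,0,0,1,0,131,1],[0,0,0,1,0,131,1],[0,0,0,1,0,131,1],[0,0,0,1,0,131,1],[0,0,0,1,0,131,1],[0,0,0,1,0,131,1],[0,0,0,1,0,131,1]]}}

```text
time_s: 5.58
tcp_pos: [0.4356, 0.0057, 0.0293]
orientation: [0.918, 3.0, 0.002]
contact_force: [0.0, -0.8, 6.8]
finger_gap: 0.0567
gripper_force: 64.9
```

Emit:
{"name": "drive_tool", "arguments": {"plan": [[0,0,0,0,0,0,1],[0,0,0,0,0,-20,1],[0,0,0,0,0,-40,1],[0,0,0,0,0,-60,1],[0,0,0,0,0,-80,1],[0,0,0,0,0,-100,1],[0,0,0,0,0,-100,1]]}}

```text
time_s: 6.17
tcp_pos: [0.4364, 0.0058, 0.1315]
orientation: [0.917, 2.997, 0.003]
contact_force: [0.9, -0.9, -1.6]
finger_gap: 0.0571
gripper_force: 66.1
```

```bash
python3 -c "
from h import *
go([.48,.15,.10],FY+np.pi/2)"
```

```text
turn [[0.07, 0.47, -48.19], [0.57, -0.08, 131.81]] shift [44.8, 143.8, 31.8] q [-0.04, -0.11, 2.2, 0.0, 1.05, -1.02] tcp [0.4364, 0.0058, 0.1315] t 6.1667
```

Emit:
{"name": "drive_tool", "arguments": {"plan": [[0,0,-7,10,30,0,1],[0,0,-14,18,60,0,1],[0,0,-21,26,85,0,1],[0,0,-28,34,110,10,1],[0,0,-35,40,130,20,1],[0,0,-42,45,144,32,1],[0,0,-48,45,144,45,1],[0,0,-48,45,144,60,1],[0,0,-48,45,144,75,1],[0,0,-48,45,144,90,1],[0,0,-48,45,144,90,1],[0,0,-48,45,144,90,1]]}}

```text
time_s: 7.17
tcp_pos: [0.4746, 0.1499, 0.0354]
orientation: [0.382, -3.114, 0.001]
contact_force: [-0.6, -0.4, -1.8]
finger_gap: 0.0571
gripper_force: 65.9
```

```bash
python3 -c "
from h import *
go([.48,.15,.027],FY+np.pi/2)"
```

```text
turn [[0.0, -0.25, -0.19], [-0.39, -0.0, 179.81]] shift [-5.3, -1.2, 8.4] q [0.26, 0.15, 2.15, 0.0, 0.85, -1.56] tcp [0.4746, 0.1499, 0.0354] t 7.1667
```

Emit:
{"name": "drive_tool", "arguments": {"plan": [[0,0,0,0,0,4,1],[0,0,0,0,0,7,1],[0,0,0,0,0,9,1],[0,0,0,0,0,9,1],[0,0,0,0,0,9,1]]}}

```text
time_s: 7.58
tcp_pos: [0.4769, 0.1504, 0.0286]
orientation: [-0.382, 3.118, 0.0]
contact_force: [-0.1, -0.2, -1.6]
finger_gap: 0.0575
gripper_force: 65.9
```

Emit:
{"name": "drive_tool", "arguments": {"plan": [[0,0,0,0,0,1,1],[0,0,0,0,0,2,1],[0,0,0,0,0,2.5,1],[0,0,0,0,0,2.5,1],[0,0,0,0,0,2.5,1]]}}

```text
time_s: 8.0
tcp_pos: [0.4766, 0.1504, 0.0258]
orientation: [0.383, -3.118, -0.0]
contact_force: [-0.2, -0.2, -2.3]
finger_gap: 0.0568
gripper_force: 65.9
```

Emit:
{"name": "drive_tool", "arguments": {"plan": [[0,0,0,0,0,1,1],[0,0,0,0,0,1,1],[0,0,0,0,0,1,-1],[0,0,0,0,0,1,-1],[0,0,0,0,0,1,-1],[0,0,0,0,0,1,-1],[0,0,0,0,0,1,-1],[0,0,0,0,0,-30,-1],[0,0,0,0,0,-65,-1],[0,0,0,0,0,-100,-1],[0,0,0,0,0,-120,-1],[0,0,0,0,0,-120,-1]]}}

```text
time_s: 9.0
tcp_pos: [0.4808, 0.1515, 0.1518]
orientation: [-0.381, 3.108, 0.002]
contact_force: [0.8, 0.6, 0.5]
finger_gap: 0.0856
gripper_force: 0.0
```

```bash
python3 - <<'E'
from h import *
go([.4766,.1504,.15],FY)
d=bot.get_image("wrist"); pickle.dump(d,open("pics/w4.pkl","wb"))
cv2.imwrite("pics/w4.png",cv2.resize(d["image"][100:400,130:510],None,fx=2,fy=2,interpolation=cv2.INTER_CUBIC))
c=np.array([.4766,.1504,.058]);ey=np.array([-np.sin(FY),np.cos(FY),0]);ex=np.array([np.cos(FY),np.sin(FY),0])
print(((proj(d,[c]+[c+a*.029*ey+b*.015*ex for a in(1,-1) for b in (1,-1)])-[130,100])*2).round(0).tolist())
E
```

```text
turn [[0.49, 0.48, 89.81], [-0.48, 0.49, -90.19]] shift [4.3, -0.0, 1.8] q [0.26, -0.0, 2.06, 0.0, 1.08, -1.56] tcp [0.4808, 0.1515, 0.1518] t 9.0
[[370.0, 191.0], [441.0, 226.0], [444.0, 155.0], [300.0, 227.0], [297.0, 155.0]]
```

View pics/w4.png

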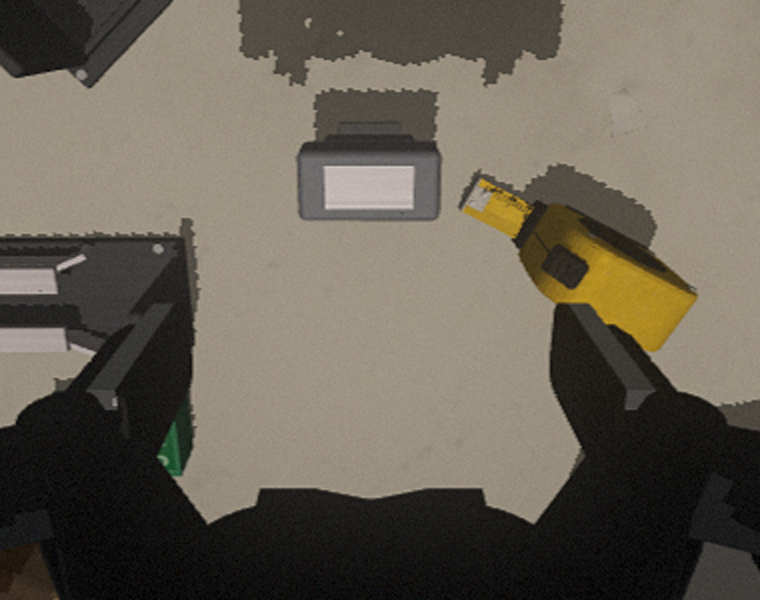

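Block stands upright as expected, and the tape measure's hook is about 10 mm clear of its end. Now I turn 90° to take it by its x sides.

Emit:
{"name": "drive_tool", "arguments": {"plan": [[0,0,7,5,0,0,-1],[0,0,14,5,0,0,-1],[0,0,21,5,0,0,-1],[0,0,28,5,0,0,-1],[0,0,35,5,0,0,-1],[0,0,42,5,0,0,-1],[0,0,49,5,0,0,-1],[0,0,56,5,0,0,-1],[0,0,63,5,0,0,-1],[0,0,70,5,0,0,-1],[0,0,77,5,0,0,-1],[0,0,84,5,0,0,-1]]}}

```text
time_s: 10.05
tcp_pos: [0.4704, 0.1488, 0.1437]
orientation: [-1.809, -2.566, 0.004]
contact_force: [-0.0, 0.4, -0.4]
finger_gap: 0.0855
gripper_force: 0.0
```

Emit:
{"name": "drive_tool", "arguments": {"plan": [[0,0,5.8,0,0,0,-1],[0,0,5.8,0,0,0,-1],[0,0,5.8,0,0,0,-1],[0,0,5.8,0,0,0,-1]]}}

```text
time_s: 10.38
tcp_pos: [0.4711, 0.149, 0.1448]
orientation: [-1.926, -2.48, 0.002]
contact_force: [0.1, 0.3, -0.4]
finger_gap: 0.0855
gripper_force: 0.0
```

```bash
python3 -c "
from h import *
go([.4755,.1502,.022],FY)
d=bot.get_image('wrist'); print(proj(d,[[.4766,.1504,.058]]))
cv2.imwrite('pics/w5.png',cv2.resize(d['image'][100:400,130:510],None,fx=2,fy=2,interpolation=cv2.INTER_CUBIC))"
```

```text
turn [[-0.1, 0.0, 0.16], [-0.0, -0.16, -179.84]] shift [0.1, 4.8, 122.7] q [0.26, -0.01, 2.07, 0.0, 1.08, 0.01] tcp [0.4711, 0.149, 0.1448] t 10.3833
[[322.12444568 204.62722904]]
```

Emit:
{"name": "drive_tool", "arguments": {"plan": [[0,0,0,0,5,30,-1],[0,0,0,0,5,65,-1],[0,0,0,0,5,100,-1],[0,0,0,0,5,123,-1],[0,0,0,0,5,123,-1],[0,0,0,0,5,123,-1],[0,0,0,0,5,123,1],[0,0,0,0,5,123,1],[0,0,0,0,5,123,1],[0,0,0,0,5,123,1],[0,0,0,0,5,123,1],[0,0,0,0,5,123,1]]}}

```text
time_s: 11.43
tcp_pos: [0.4778, 0.1507, 0.0243]
orientation: [1.929, 2.478, 0.003]
contact_force: [-1.2, -0.1, 6.7]
finger_gap: 0.0295
gripper_force: 60.4
```

Emit:
{"name": "drive_tool", "arguments": {"plan": [[0,0,0,0,0,0,1],[0,0,0,0,0,0,1],[0,0,0,0,0,0,1],[0,0,0,0,0,0,1]]}}

```text
time_s: 11.77
tcp_pos: [0.4778, 0.1507, 0.0243]
orientation: [1.929, 2.478, 0.003]
contact_force: [-1.8, 0.4, 6.9]
finger_gap: 0.0293
gripper_force: 60.4
```

```bash
python3 -c "
from h import *
go(F(0,.0645,.15),FY)"
```

```text
turn [[0.13, -0.0, 0.01], [0.0, 0.2, -179.98]] shift [-135.0, 71.6, -125.5] q [0.26, 0.17, 2.15, 0.0, 0.82, 0.01] tcp [0.4778, 0.1507, 0.0243] t 11.7667
```

Emit:
{"name": "drive_tool", "arguments": {"plan": [[0,0,0,0,0,-30,1],[0,0,0,0,0,-65,1],[0,0,0,0,0,-100,1],[0,0,0,-25,15,-120,1],[0,0,0,-55,30,-125,1],[0,0,0,-85,45,-125,1],[0,0,0,-115,60,-125,1],[0,0,0,-135,72,-125,1],[0,0,0,-135,72,-125,1],[0,0,0,-135,72,-125,1]]}}

```text
time_s: 12.6
tcp_pos: [0.5798, 0.0361, 0.1474]
orientation: [-1.932, -2.476, 0.0]
contact_force: [-0.4, 0.5, -1.5]
finger_gap: 0.0294
gripper_force: 60.0
```

```bash
python3 - <<'E'
from h import *
go(F(0,.0645,.10),FY)
d=bot.get_image("wrist"); pickle.dump(d,open("pics/w6.pkl","wb"))
cv2.imwrite("pics/w6.png",cv2.resize(d["image"][60:400,150:490],None,fx=1.75,fy=1.75,interpolation=cv2.INTER_CUBIC))
P=[F(x,y,z) for x,y,z in[(-.022,.098,.066),(.022,.098,.066),(-.022,.104,.066),(.022,.104,.066),(-.009,.046,.022),(.009,.046,.022),(-.023,.046,.022),(.023,.046,.022),(.031,.104,.006),(-.031,.104,.006)]]
print(((proj(d,P)-[150,60])*1.75).round(0).tolist())
E
```

```text
turn [[-0.04, -0.02, -0.12], [-0.03, 0.06, 179.88]] shift [1.1, 0.5, 47.4] q [0.02, 0.15, 1.9, 0.0, 1.09, -0.23] tcp [0.5798, 0.0361, 0.1474] t 12.6
[[237.0, 179.0], [342.0, 179.0], [237.0, 164.0], [342.0, 164.0], [272.0, 263.0], [306.0, 263.0], [246.0, 263.0], [333.0, 263.0], [348.0, 148.0], [230.0, 148.0]]
```

View pics/w6.png

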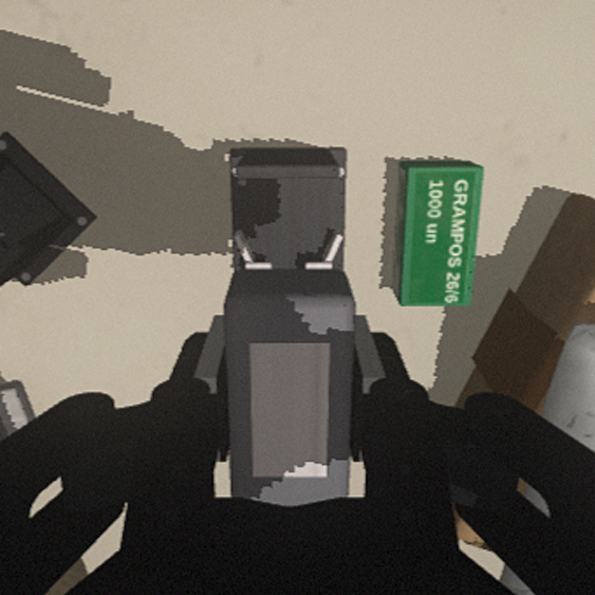

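The view shows the keeper (y 165–178), the base corners (231,150) and (346,149), and the lip ends (y 263) within about 1 px of prediction. The held block's label is centred near (290,410). I'll use the held block to check the camera's bias.

```bash
python3 - <<'E'
from h import *
d=pickle.load(open("pics/w6.pkl","rb"))
o=bot.get_obs(); c=o["tcp_pos"]+[0,0,-.0243+.058]
ey=np.array(F(0,1,0))-F(0,0,0); ex=np.array(F(1,0,0))-F(0,0,0)
print(((proj(d,[c,c+.029*ey,c-.029*ey,c+.015*ex,c-.015*ex])-[150,60])*1.75).round(1).tolist())
g=cv2.cvtColor(d["image"],cv2.COLOR_BGR2GRAY); print(cv2.resize(g[60:400,150:490],None,fx=1.75,fy=1.75)[300:500:4,270].tolist())
E
```

```text
[[285.0, 403.7], [284.6, 287.6], [285.4, 505.4], [349.2, 403.6], [220.9, 403.8]]
[61, 62, 62, 64, 63, 63, 58, 62, 63, 63, 61, 104, 108, 105, 107, 104, 108, 106, 107, 107, 102, 105, 102, 104, 107, 106, 106, 102, 104, 102, 102, 104, 105, 103, 105, 101, 100, 103, 100, 97, 102, 101, 97, 105, 83, 56, 51, 102, 110, 107]
```

Emit:
{"name": "drive_tool", "arguments": {"plan": [[0,0,0,0,0,0,1],[0,0,0,0,0,0,1],[0,0,0,0,0,0,1],[0,0,0,0,0,0,1]]}}

```text
time_s: 12.98
tcp_pos: [0.5791, 0.0379, 0.1478]
orientation: [-1.929, -2.48, -0.0]
contact_force: [0.6, -0.2, -1.8]
finger_gap: 0.029
gripper_force: 60.0
```

```bash
python3 - <<'E'
from h import *
go(F(0,.0645,.10),FY)
o=bot.get_obs(); d=bot.get_image("wrist"); pickle.dump(d,open("pics/w7.pkl","wb"))
r=R.from_rotvec(o["orientation"]); print("cam in tool",r.inv().apply(d["position"]-o["tcp_pos"]),r.as_matrix().round(4).tolist())
S=lambda p:((proj(d,p)-[150,60])*1.75).round(1).tolist()
c=o["tcp_pos"]+[0,0,-.0243+.058]; ey=np.array(F(0,1,0))-F(0,0,0); ex=np.array(F(1,0,0))-F(0,0,0)
print(S([c,c+.0185*ey,c-.0185*ey,c+.01*ex,c-.01*ex]), S([F(.031,.104,.006),F(-.031,.104,.006)]))
cv2.imwrite("pics/w7.png",cv2.resize(d["image"][60:400,150:490],None,fx=1.75,fy=1.75,interpolation=cv2.INTER_CUBIC))
g=cv2.resize(cv2.cvtColor(d["image"],cv2.COLOR_BGR2GRAY)[60:400,150:490],None,fx=1.75,fy=1.75)
gy=np.diff(g[:,270].astype(int)); gx=np.diff(g[420].astype(int)); print([(i,int(v)) for i,v in enumerate(gy) if abs(v)>15 and i<500],[(i,int(v)) for i,v in enumerate(gx) if abs(v)>12 and 200<i<380])
E
```

```text
turn [[-0.0, -0.0, 0.08], [0.01, -0.0, -179.92]] shift [-0.8, 0.8, 47.8] q [0.02, 0.15, 1.9, 0.0, 1.09, -0.23] tcp [0.5791, 0.0379, 0.1478] t 12.9833
cam in tool [ 7.23275392e-02  9.68765428e-05 -1.42580249e-01] [[-0.2463, 0.9692, -0.0], [0.9692, 0.2463, 0.0001], [0.0001, -0.0, -1.0]]
[[288.0, 408.2], [288.1, 336.2], [287.9, 474.3], [330.8, 408.2], [245.2, 408.1]] [[348.7, 151.9], [231.3, 151.7]]
[(140, -29), (141, -49), (150, -18), (264, 18), (265, 49), (267, -20), (268, -37), (269, -35), (342, 26), (485, 29), (486, 29)] [(326, -13), (327, -13), (328, -14)]
```

Emit:
{"name": "drive_tool", "arguments": {"plan": [[0,0,0,0.5,0.6,15,1],[0,0,0,0.5,0.6,30,1],[0,0,0,0.5,0.6,45,1],[0,0,0,0.5,0.6,60,1],[0,0,0,0.5,0.6,75,1],[0,0,0,0.5,0.6,88,1],[0,0,0,0.5,0.6,98,1],[0,0,0,0.5,0.6,105,1],[0,0,0,0.5,0.6,110,1],[0,0,0,0.5,0.6,113,1],[0,0,0,0.5,0.6,114,1],[0,0,0,0.5,0.6,114,1]]}}

```text
time_s: 14.03
tcp_pos: [0.5803, 0.0378, 0.034]
orientation: [1.93, 2.479, 0.001]
contact_force: [-0.1, -0.1, -1.3]
finger_gap: 0.0295
gripper_force: 60.0
```

Emit:
{"name": "drive_tool", "arguments": {"plan": [[0,0,0,0,0,0,1],[0,0,0,0,0,0,1],[0,0,0,0,0,0,1]]}}

```text
time_s: 14.28
tcp_pos: [0.5805, 0.0378, 0.0344]
orientation: [1.929, 2.478, 0.001]
contact_force: [0.5, -0.2, -2.5]
finger_gap: 0.0291
gripper_force: 60.0
```

```bash
python3 - <<'E'
from h import *
go(F(0,.0655,.0308),FY)
go(F(0,-.049,.0308),FY)
E
```

```text
turn [[0.06, 0.01, 0.01], [-0.02, 0.1, -179.99]] shift [0.6, -0.6, 3.6] q [0.02, 0.29, 1.97, 0.0, 0.88, -0.23] tcp [0.5805, 0.0378, 0.0344] t 14.2833
turn [[0.06, 0.01, 0.01], [-0.02, 0.1, -179.99]] shift [-113.9, -0.7, 3.6] q [0.02, 0.29, 1.97, 0.0, 0.88, -0.23] tcp [0.5805, 0.0378, 0.0344] t 14.2833
```

Emit:
{"name": "drive_tool", "arguments": {"plan": [[0,0,0,0,-0.6,1,1],[0,0,0,0,-0.6,2,1],[0,0,0,0,-0.6,2.7,1],[0,0,0,0,-0.6,2.7,1],[0,0,0,-4,-0.6,2.7,1],[0,0,0,-8,-0.6,2.7,1],[0,0,0,-12,-0.6,2.7,1],[0,0,0,-16,-0.6,2.7,1],[0,0,0,-20,-0.6,2.7,1],[0,0,0,-20,-0.6,2.7,1],[0,0,0,-20,-0.6,2.7,1]]}}

```text
time_s: 15.2
tcp_pos: [0.5844, 0.0179, 0.0311]
orientation: [-1.931, -2.478, -0.0]
contact_force: [0.3, 0.3, -2.5]
finger_gap: 0.0292
gripper_force: 60.0
```

```bash
python3 - <<'E'
from h import *
go(F(0,-.049,.0315),FY)
E
```

```text
turn [[0.0, -0.01, -0.03], [-0.01, -0.01, 179.97]] shift [-93.6, 0.5, -0.4] q [-0.01, 0.3, 1.97, 0.0, 0.88, -0.26] tcp [0.5844, 0.0179, 0.0311] t 15.2
```

Free entry, no side force. I continue sliding and stop short of home.

Emit:
{"name": "drive_tool", "arguments": {"plan": [[0,0,0,-7,0,-0.3,1],[0,0,0,-14,0,-0.3,1],[0,0,0,-21,0,-0.3,1],[0,0,0,-28,0,-0.3,1],[0,0,0,-35,0,-0.3,1],[0,0,0,-42,0,-0.3,1],[0,0,0,-49,0,-0.3,1],[0,0,0,-56,0,-0.3,1],[0,0,0,-63,0,-0.3,1],[0,0,0,-70,0,-0.3,1],[0,0,0,-75,0,-0.3,1],[0,0,0,-75,0,-0.3,1]]}}

```text
time_s: 16.2
tcp_pos: [0.6032, -0.0556, 0.0315]
orientation: [1.931, 2.478, 0.0]
contact_force: [0.2, 0.1, -1.5]
finger_gap: 0.0292
gripper_force: 60.0
```

Emit:
{"name": "drive_tool", "arguments": {"plan": [[0,0,0,-3,0,0,1],[0,0,0,-6,0,0,1],[0,0,0,-9,0,0,1],[0,0,0,-12,0,0,1],[0,0,0,-14,0,0,1],[0,0,0,-14,0,0,1]]}}

```text
time_s: 16.7
tcp_pos: [0.6063, -0.0684, 0.0314]
orientation: [1.93, 2.478, 0.0]
contact_force: [-0.4, 0.4, -2.2]
finger_gap: 0.029
gripper_force: 60.0
```

```bash
python3 - <<'E'
from h import *
go(F(0,-.049,.0315),FY)
E
```

```text
turn [[0.01, 0.01, 0.0], [-0.02, 0.01, -180.0]] shift [-4.6, 0.4, -0.1] q [-0.15, 0.34, 1.91, -0.0, 0.89, -0.4] tcp [0.6063, -0.0684, 0.0314] t 16.7
```

Next, ~1 mm steps until the housing pushes back.

Emit:
{"name": "drive_tool", "arguments": {"plan": [[0,0,0,-1,0,0,1],[0,0,0,-2,0,0,1],[0,0,0,-3,0,0,1],[0,0,0,-4,0,0,1],[0,0,0,-5,0,0,1],[0,0,0,-5,0,0,1]]}}

```text
time_s: 17.2
tcp_pos: [0.6071, -0.072, 0.0314]
orientation: [-1.93, -2.477, -0.001]
contact_force: [-1.7, 4.9, -0.8]
finger_gap: 0.0293
gripper_force: 60.3
```

Emit:
{"name": "drive_tool", "arguments": {"plan": [[0,0,0,-1,0,0,1],[0,0,0,-1.5,0,0,1],[0,0,0,-1.5,0,0,1]]}}

```text
time_s: 17.45
tcp_pos: [0.6072, -0.0721, 0.0315]
orientation: [-1.929, -2.476, -0.003]
contact_force: [-2.6, 9.4, 1.7]
finger_gap: 0.0291
gripper_force: 60.5
```

Emit:
{"name": "drive_tool", "arguments": {"plan": [[0,0,0,1,0,1,1],[0,0,0,1,0,1,1],[0,0,0,1,0,1,-0.1],[0,0,0,1,0,1,-0.1],[0,0,0,1,0,1,-0.1],[0,0,0,1,0,1,-0.1],[0,0,0,1,0,1,-0.1],[0,0,0,1,0,0,-0.1],[0,0,0,1,0,-15,-0.1],[0,0,0,1,0,-40,-0.1],[0,0,0,1,0,-80,-0.1],[0,0,0,1,0,-80,-0.1]]}}

```text
time_s: 18.45
tcp_pos: [0.6129, -0.0743, 0.1195]
orientation: [1.923, 2.47, 0.009]
contact_force: [1.9, -0.6, 1.5]
finger_gap: 0.0466
gripper_force: 0.0
```

Emit:
{"name": "drive_tool", "arguments": {"plan": [[0,0,0,0,0,-40,-0.1],[0,0,0,-20,-20,-80,-0.1],[0,0,0,-40,-40,-120,-0.1],[0,0,0,-60,-60,-150,-0.1],[0,0,0,-60,-60,-150,-0.1],[0,0,0,-60,-60,-150,-0.1],[0,0,0,-60,-60,-150,-0.1]]}}

```text
time_s: 19.03
tcp_pos: [0.5643, -0.1464, 0.2616]
orientation: [1.931, 2.476, 0.002]
contact_force: [-0.3, 0.2, -0.3]
finger_gap: 0.0471
gripper_force: 0.0
```

```bash
python3 - <<'E'
from h import *
o=bot.get_obs(); print(o["time_s"],o["tcp_pos"])
d=bot.get_image("wrist"); p=proj(d,[F(0,-.049,.064),F(0,-.02,.064),F(0,-.078,.064),F(0,-.1,.064)]); print(p.round(0).tolist())
u,v=p[0].astype(int); x0=max(u-120,0);y0=max(v-90,0); print(x0,y0)
cv2.imwrite("pics/w9.png",cv2.resize(d["image"][y0:y0+180,x0:x0+240],None,fx=3.3,fy=3.3,interpolation=cv2.INTER_CUBIC))
print(((p-[x0,y0])*3.3).round(0).tolist())
E
```

```text
19.0333 [ 0.56427134 -0.14640687  0.26158101]
[[370.0, 120.0], [372.0, 91.0], [369.0, 147.0], [368.0, 167.0]]
250 29
[[397.0, 300.0], [402.0, 206.0], [393.0, 389.0], [389.0, 454.0]]
```

View pics/w9.png

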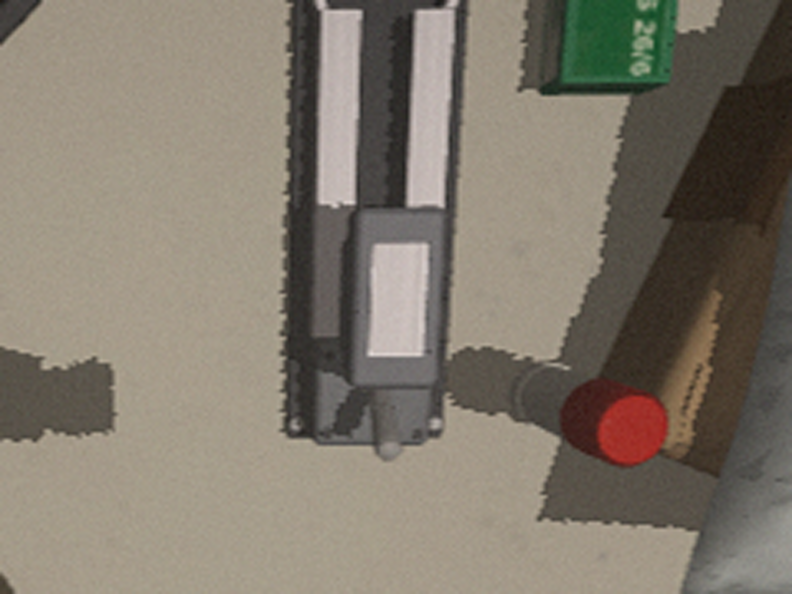

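The block's top spans rows 208–387, where 206–389 was predicted for home. The bat tip at (388,450) leans away, and the glue stick and staple box are standing. I'm handing in.

```bash
python3 -c "
from rig import bot
print(bot.sign_off())"
```

```text
the job is handed in; nothing more can be done
None
```

The toggle bat is flipped away from the rail, the lockout block is released upright and home against the housing, I saw no sign that any of the four bystander items was disturbed, and the job was handed in at about 19 s; `sign_off` gave no pass/fail result.

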